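# Heft the peg boxes and hold up the heaviest

### The arm

A 7-joint arm with a two-finger parallel gripper is mounted at the origin on a cart in front of the work surface, level with it; the furniture and walls round the work are solid. World frame = base frame: x ahead of the robot, y to its left, z up, the work surface at z = 0. Lengths are in m, angles in rad, forces in N, time in s.
With the tool pointing down it reaches from about 0.35 to 0.9 m from the base axis. Payload 7.2 kg.
Tool frame: the origin (TCP) lies at the very end of the fingers, on their centre line; the grasp point (between the pads) lies 19 mm behind it; z points along the fingers, y is the line along which they close (so a half turn about z gives the same grasp; the last joint's range is limited). The gripper opens to 85 mm and grips with 20 to 120 N. Pads are 22 mm wide; open, the fingers measure 114 mm over their backs; the gripper's body (76 mm by 85 mm) begins 54 mm behind the grasp point. The pads swing forward as they close: fully open they stand 13 mm farther back than shut.
Start: joints at [1.124, 0.411, -0.013, 1.596, 0.006, 1.134, -0.082], TCP at [0.231, -0.581, 0.231] pointing down, gripper open.
Joint ranges: [-2.95, 2.95], [-0.29, 1.99], [-1.47, 1.44], [0.14, 2.54], [-1.03, 4.17], [0.13, 1.85], [-2.86, 2.86]. Speed limits (rad/s): [2.39, 2.39, 3.01, 3.01, 3.14, 3.14, 3.14].

### API

Orientations are given as a unit quaternion [x, y, z, w].
In Python, from station import * gives the robot as it stands. The module is installed in compiled form; this text tells all that it offers.
- The arm moves only by the tool send_rows, never from a script. Its argument "motion" is one flat list of numbers, 4 for each row, row after row: the shift along the tool's x, y, z in units of 25 mm (1.0 is 25 mm), then the turn about the tool's z in rad. In form: [tx, ty, tz, roll, tx, ty, tz, roll, ...]. A call has 1 to 12 rows; each row is the pose to reach, as a shift and turn from the pose commanded when the call began, along the tool's axes at that moment; what a row does not reach only later rows make up. A row lasts 1/10 s, in which the tool goes at most 50 mm and 8.59 degrees, less where a joint would pass 70% of its speed; a pose out of reach is approached as far as the arm can. A call with a gripper value outside its range is refused whole. "gripper" is the opening, from 0 (shut) to 1 (fully open), set as the call begins (left out, the last holds). The fingers move at their own pace and stop on an object; the grip force is fixed at half the most. Time passes only in rows, so rows that repeat a pose let the fingers close. It gives the time, the measured TCP pose, the force, the opening and the grip force at its end, in the units of the state.
- get_obs(): the state, without advancing time (a new reading comes with each control period).
- get_image(name): name is "scene" or "top" or "wrist"; returns the picture (420x560x3 uint8, blue, green, red); there is no depth.
- get_calibration(name): a dict with "fx", "fy", "cx", "cy" (pixels), "position" and "rotation" of the camera in the world. Camera axes: x right, y up, looking along -z (the intrinsics and any distortion apply to the point x, -y, -z); pixel columns grow to the right and rows downward; lengths in m; the calibration is good to about 2 mm. A picture is of the moment at which its call begins: read the wrist's pose just before it. get_calibration takes no time and is no camera call; for the wrist camera it gives the pose at the moment of the call.
- close_job(): hands the job in; it is judged then, once.
The state is a dict: "clock": time; "joints": joint angles; "qvel": joint speeds; "effort": joint torques, N m; "tcp_pos": TCP position; "tool_rot": TCP orientation; "force": force on the tool from outside, world axes, zero at the start; "wrist_torque": the same for the moment, N m; "grip_width": finger opening in m; "grasp_force": force on a finger pad.
Only numpy, scipy, OpenCV 4.12 (cv2) and the standard library are available. Lean on these libraries where they do the work, as an engineer would, in place of code of your own. Each camera call takes 0.05 s, during which the arm holds its last target. There are 200 camera calls.

### The job

Three identical slide-lid peg boxes lie in the bench tray, and only the one with the steel pins is really heavy. First push home the one lid that was left part open, so that nothing can fall out; then heft the boxes one at a time, nearest, middle, then farthest, lifting each level and right out of its bay and laying it back flat in it. Finish while still holding up the heaviest box, level, shut and still, at least 15 cm above the bench top, with the other two lying in their bays and the tools around left alone.

Things in the scene. Friction and masses are not known exactly. Their poses are not given: they have to be found in the camera images.
- tray: Fixed wooden tray, 286 (x) x 244 (y): an 8 thick board with battens 14 high (tops 22 above the bench, z = 0) and low brass handles on the y ends, round three bays, 90 apart along x, each 70 (x) x 208 (y) at the floor, with a 5 bevel round the top. Origin: centre of its underside; x points away from the robot, turned by up to 0.12 rad. The boxes lie square in it.
- tray_board: The tray's plain base board, the floor of the bays, 8 thick, that the boxes lie on; origin and axes as the tray's.
- bay_near (a point): Centre of the floor of the bay nearest the robot (8 above the bench); axes as the tray's. A box fully home has its origin here, within the 4 mm play on every side.
- bay_mid (a point): The same for the middle bay.
- bay_far (a point): The same for the bay farthest from the robot.
- box_a: Closed wooden peg box, one of three that look the same, 62 wide (x) x 200 long (y) x 47 high (z), flat in a bay. Origin: centre of its underside. Pinch its plain side walls across x, midway along y. A paper-wrapped bundle inside fills its length and does not shift. The lighter two weigh about 2.4 to 3 N each, the heaviest 5.5 to 7.2 N; the letter says nothing of the weight.
- box_b: Closed wooden peg box, one of three that look the same, 62 wide (x) x 200 long (y) x 47 high (z), flat in a bay. Origin: centre of its underside. Pinch its plain side walls across x, midway along y. A paper-wrapped bundle inside fills its length and does not shift. The lighter two weigh about 2.4 to 3 N each, the heaviest 5.5 to 7.2 N; the letter says nothing of the weight.
- box_c: Closed wooden peg box, one of three that look the same, 62 wide (x) x 200 long (y) x 47 high (z), flat in a bay. Origin: centre of its underside. Pinch its plain side walls across x, midway along y. A paper-wrapped bundle inside fills its length and does not shift. The lighter two weigh about 2.4 to 3 N each, the heaviest 5.5 to 7.2 N; the letter says nothing of the weight.
- box_a_lid (a joint): Slide of the lid of box_a, m: 0 home; grows to 0.15 as it slides out along the box's -y (robot's right). The lid is 48 wide, 38 to 45 above the box's underside; home, its -y end is flush with the box's (100 from the origin); open by q, it sticks out by q. Under 1 N slides it; it stays where left. One of the three starts 30 to 50 mm open.
- box_b_lid (a joint): Slide of the lid of box_b, m: 0 home; grows to 0.15 as it slides out along the box's -y (robot's right). The lid is 48 wide, 38 to 45 above the box's underside; home, its -y end is flush with the box's (100 from the origin); open by q, it sticks out by q. Under 1 N slides it; it stays where left. One of the three starts 30 to 50 mm open.
- box_c_lid (a joint): Slide of the lid of box_c, m: 0 home; grows to 0.15 as it slides out along the box's -y (robot's right). The lid is 48 wide, 38 to 45 above the box's underside; home, its -y end is flush with the box's (100 from the origin); open by q, it sticks out by q. Under 1 N slides it; it stays where left. One of the three starts 30 to 50 mm open.
- cup: Bystander: glazed cup of nails, 70 across, 62 high, standing just left of the tray; origin under its centre.
- brush: Bystander: wooden bench brush, 123 x 60 x 39, lying to the right of the tray; origin under its centre.
- awl: Bystander: awl with a pear-shaped handle, 82 x 128 x 35, lying to the right of the tray; origin under its centre.

How it is judged:
By the outcome, as a careful person would: the job done as asked, in the order asked, and still so for the second after the job is handed in, while the arm keeps its last pose, push and grip.
It also fails if it takes over 61 s, if anything falls off the work surface, if the arm or the gripper's body presses on something with over 40 N, if the wrist force passes 120 N, or if a joint passes its speed limit or range.

## Working session

There is one attempt and no reset: what is moved stays moved. The work goes in short steps, Python scripts to look and compute and a tool call to move; the robot and the scene stay as the last step left them, time stands still between calls to the robot, and variables do not carry over. Pictures are saved under pics/ and viewed, at most 10 in all, crops included, and the job is handed in when it is done.

Besides the shell and the picture viewer there is one more tool, called after "Request:" as name(argument=value, ...) on one line, values as JSON. send_rows: Moves the arm, as the interface text tells. Its arguments: {"type":"object","properties":{"motion":{"type":"array","items":{"type":"number"}},"gripper":{"type":"number"}},"required":["motion"]}

```bash
mkdir -p pics; python3 - <<'E'
from station import *
import cv2
o=get_obs()
for k in o: print(k,o[k])
for n in("scene","top"):
    im=get_image(n); cv2.imwrite(f"pics/{n}.png",im); print(get_calibration(n))
print(get_calibration("wrist"))
E
```

```text
clock 0.0
joints [ 1.12379346  0.41191123 -0.01269914  1.59704993  0.00560512  1.13429175
 -0.08222241]
qvel [ 0.00073949 -0.00012463  0.000453   -0.00163019  0.00059671 -0.00105631
 -0.00107261]
effort [-5.16245291e-04 -6.00623703e+01  6.81716781e-01 -2.99406874e+01
  1.37861780e-02  1.04580465e-02  3.21240225e-05]
tcp_pos [ 0.23089931 -0.58025013  0.23044367]
tool_rot [ 9.82117475e-01  1.88267377e-01 -2.13872859e-04 -7.83657669e-04]
force [-0.24612071 -0.04373341  0.94035924]
wrist_torque [-0.0135116   0.02336495  0.00705147]
grasp_force 0.0
grip_width 0.0856513664995474
{'fx': 421.3972656563116, 'fy': 421.3972656563116, 'cx': 278.80278750298083, 'cy': 201.35351705716153, 'position': array([0.02448065, 0.59996885, 0.58727988]), 'rotation': array([-0.16427875,  0.44699442,  0.82739239, -0.29770844])}
{'fx': 512.7763253437196, 'fy': 512.7763253437196, 'cx': 278.3959680957284, 'cy': 206.22386413290255, 'position': array([ 0.35034867, -0.04150991,  1.47088034]), 'rotation': array([-0.0455774 ,  0.04467943,  0.71523236, -0.69596632])}
{'fx': 304.6551011508588, 'fy': 304.6551011508588, 'cx': 277.0208463313233, 'cy': 208.20308350041637, 'position': array([ 0.30758275, -0.55016636,  0.37378352]), 'rotation': array([-0.13394787,  0.09068842, -0.55411118,  0.81657478])}
```

View pics/scene.png

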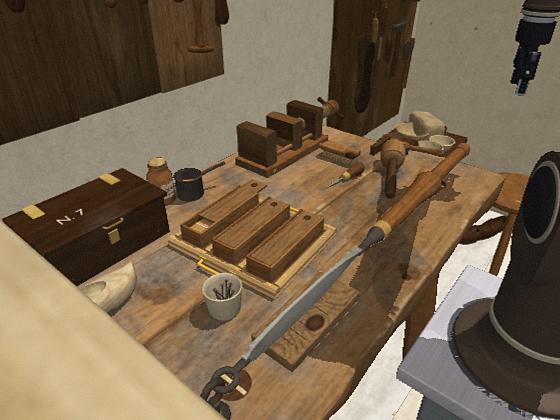

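View pics/top.png

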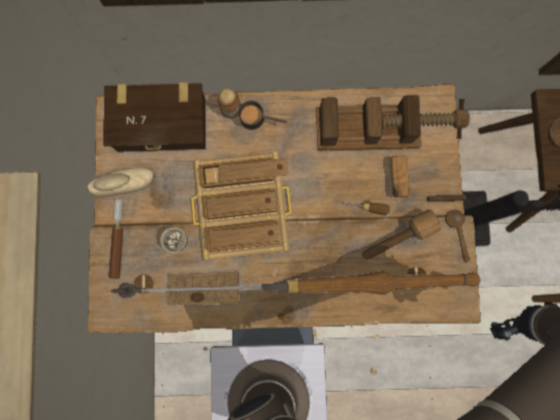

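The top view shows the tray at about (240,205). The far box's lid is open: there is a light gap at (211,174), and the lid sticks out on the right at about (283,167). The cup is at (173,238). Next I'll enlarge both views.

```bash
python3 - <<'E'
import cv2,numpy as np
t=cv2.imread("pics/top.png")[140:270,185:305]; s=cv2.imread("pics/scene.png")[170:305,160:345]
t=cv2.resize(t,None,fx=4,fy=4,interpolation=cv2.INTER_CUBIC); s=cv2.resize(s,None,fx=4,fy=4,interpolation=cv2.INTER_CUBIC)
for im,x0,y0 in((t,185,140),(s,160,170)):
    for v in range(0,im.shape[1],80): cv2.putText(im,str(x0+v//4),(v,10),0,.4,(255,255,255),1); cv2.line(im,(v,0),(v,4),(0,255,255),1)
    for v in range(0,im.shape[0],80): cv2.putText(im,str(y0+v//4),(0,v+4),0,.4,(255,255,255),1)
cv2.imwrite("pics/t4.png",t);cv2.imwrite("pics/s4.png",s)
E
```

```text
(no output)
```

View pics/t4.png

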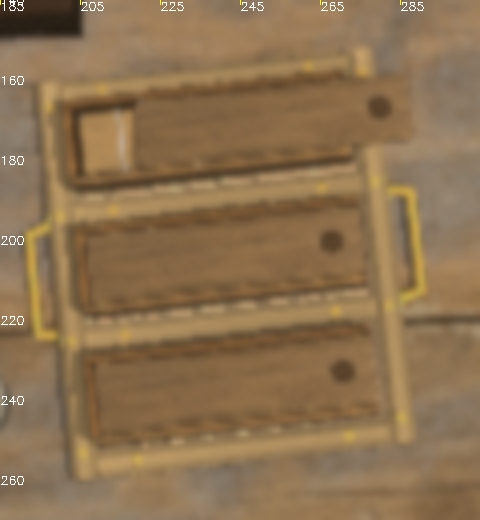

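View pics/s4.png

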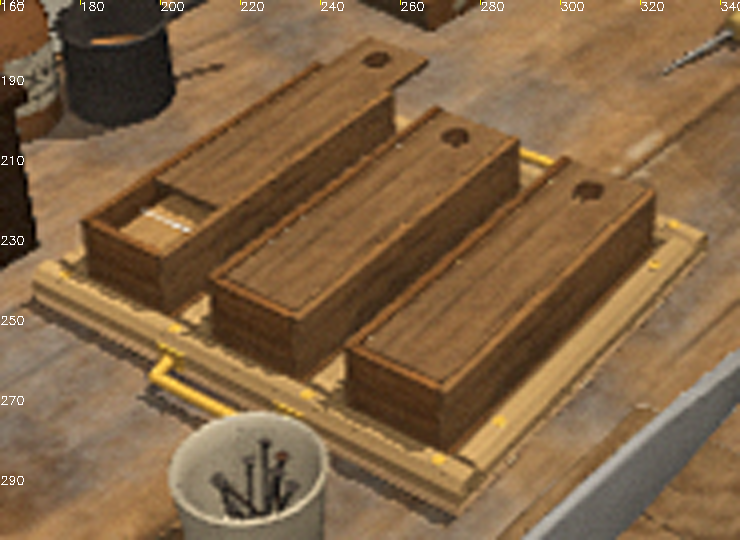

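The top crop shows the tray's outer corners and all three box tops; the far box's lid end is at about (288,168). The scene crop confirms it: only the far lid is open, and the near and middle lids are flush. Next I'll triangulate the corners.

```bash
cat > h.py <<'E'
from station import *
import numpy as np, cv2
from scipy.spatial.transform import Rotation as R
def proj(c,P):
    p=R.from_quat(c["rotation"]).inv().apply(np.atleast_2d(P)-c["position"])
    return np.c_[c["cx"]+c["fx"]*p[:,0]/-p[:,2], c["cy"]+c["fy"]*p[:,1]/p[:,2]]
E
cat > fit.py <<'E'
from h import *
from scipy.optimize import least_squares
ct,cs=get_calibration("top"),get_calibration("scene")
T=lambda l:np.array(l)/4+[185,140]; S=lambda l:np.array(l)/4+[160,170]
# order: left-far,left-near,right-near,right-far
nt=T([(82,352),(95,448),(378,412),(367,325)]); ns=S([(348,348),(443,385),(655,188),(567,157)])
mt=T([(72,230),(85,320),(370,288),(358,195)]); ms=S([(212,280),(297,320),(519,142),(437,107)])
ft=T([(65,103),(75,188)]); fs=S([(83,222),(162,258)])
lt=T([(410,75),(413,140)]); ls=S([(370,38),(425,62)])
def tri(a,b): return least_squares(lambda X:np.r_[proj(ct,X)[0]-a,proj(cs,X)[0]-b],[.55,0,.05]).x
for n,A,B in(("near",nt,ns),("mid",mt,ms),("far",ft,fs),("lid",lt,ls)):
    print(n,np.round([tri(a,b) for a,b in zip(A,B)],4).tolist())
tt=T([(38,84),(72,478),(412,440),(370,48)]); ts=S([(35,270),(472,490),(705,237)])
c4=np.array([(1,1),(-1,1),(-1,-1),(1,-1)])
def model(p):
    x,y,th,h=p; w=lambda P:R.from_euler('z',th).apply(P)+[x,y,0]
    box=lambda i:w(np.c_[c4[:,0]*.031+.09*i,c4[:,1]*.1,np.full(4,h)])
    tray=w(np.c_[c4*[.143,.122],np.full(4,.022)]); return box(-1),box(0),box(1),tray
def res(p):
    n,m,f,t=model(p)
    return np.r_[proj(ct,n)-nt,proj(cs,n)-ns,proj(ct,m)-mt,proj(cs,m)-ms,proj(ct,f[:2])-ft,proj(cs,f[:2])-fs,proj(ct,t)-tt,proj(cs,t[:3])-ts].ravel()
r=least_squares(res,[.55,.05,0,.055],loss="soft_l1"); print(np.round(r.x,4),np.round(res(r.x).reshape(-1,2),1).tolist())
x,y,th,h=r.x
for i in(-1,0,1): print(np.round([x+.09*i*np.cos(th),y+.09*i*np.sin(th)],4))
# obstacle: bench edge/sword heights
print("tool xy axes", R.from_quat(get_obs()["tool_rot"]).as_matrix().round(4).tolist())
E
python3 fit.py
```

```text
near [[0.4756, 0.1606, 0.0502], [0.4145, 0.1557, 0.0571], [0.432, -0.0413, 0.054], [0.4906, -0.0365, 0.052]]
mid [[0.5627, 0.1677, 0.0526], [0.5033, 0.1624, 0.0537], [0.5209, -0.0365, 0.0488], [0.5831, -0.0322, 0.0502]]
far [[0.6557, 0.1741, 0.0492], [0.5962, 0.1688, 0.0505]]
lid [[0.67, -0.07, 0.0483], [0.6237, -0.0705, 0.0478]]
[0.5427 0.0656 0.0824 0.0516] [[0.5, 0.6], [-0.7, -1.2], [0.6, -0.1], [0.9, -0.5], [-0.5, -0.7], [1.7, 2.5], [2.0, 0.7], [0.1, -0.5], [0.1, -0.8], [-1.2, -1.4], [-1.0, -1.2], [-0.4, 0.2], [-0.9, -0.1], [1.2, 1.0], [1.8, -0.7], [0.5, -0.1], [-1.1, -0.4], [-1.6, -0.1], [0.2, -0.4], [1.6, 0.6], [-1.0, -0.2], [-0.5, 0.4], [0.7, 0.4], [0.1, -0.3], [-0.6, 0.1], [-2.6, -0.5], [2.2, -2.2]]
[0.453  0.0582]
[0.5427 0.0656]
[0.6323 0.073 ]
tool xy axes [[0.9291, 0.3698, -0.0006], [0.3698, -0.9291, 0.0013], [-0.0001, -0.0015, -1.0]]
```

Request:
send_rows(motion=[0.45,-0.23,0,-0.1,1.35,-0.68,0,-0.2,2.7,-1.4,0,-0.31,4.3,-2.2,0,-0.42,5.8,-3,0,-0.53,7.4,-3.8,0,-0.64,9,-4.6,0,-0.75,10.5,-5.4,0,-0.86,12.1,-6.2,0,-0.96,13.7,-6.9,0,-1.07,15.3,-7.7,0,-1.17,16.8,-8.5,0,-1.274], gripper=0)

```text
clock: 1.3
tcp_pos: [0.5437, -0.2263, 0.231]
tool_rot: [0.676, 0.737, -0.0, -0.0]
force: [0.2, 0.1, 0.8]
grip_width: 0.0002
grasp_force: 0.0
```

Request:
send_rows(motion=[0.7,0.7,0,0,1.9,1.9,0.3,0,3.1,3.2,1,0,4,4.1,2,0,4.42,4.55,3.2,0,4.42,4.55,4.4,0,4.42,4.55,5.5,0,4.42,4.55,6.5,0,4.42,4.55,7.2,0,4.42,4.55,7.5,0,4.42,4.55,7.5,0], gripper=0)

```text
clock: 2.4
tcp_pos: [0.6466, -0.1085, 0.0429]
tool_rot: [0.678, 0.735, -0.0, -0.001]
force: [0.3, 0.9, 0.5]
grip_width: -0.0003
grasp_force: 0.0
```

```bash
python3 - <<'E'
from h import *
a=get_image("scene")[130:270,160:345]; b=get_image("wrist")
cv2.imwrite("pics/p1.png",np.vstack([cv2.resize(a,(480,363)),cv2.resize(b[100:,:],(480,230))]))
o=get_obs();print(o["tcp_pos"],o["force"],R.from_quat(o["tool_rot"]).as_matrix().round(4).tolist())
E
```

```text
[ 0.64778109 -0.1085279   0.04480157] [-0.46860714 -0.75865892  0.28665767] [[-0.0818, 0.9966, 0.0014], [0.9966, 0.0818, -0.0001], [-0.0002, 0.0014, -1.0]]
```

View pics/p1.png

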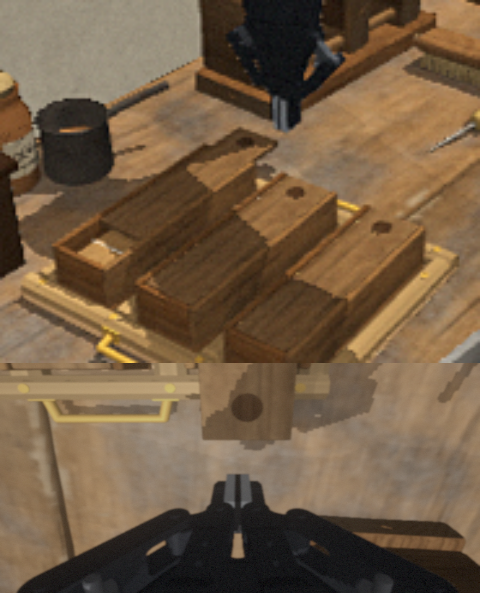

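The scene crop and wrist view show the closed fingertips on the centre line of the protruding lid, about 25 mm short of its end (lid end at crop pixel (245,440), tip at (237,475)). Now I'll push.

Request:
send_rows(motion=[0.2,0,0.1,0,0.6,0,0.15,0,0.9,0,0.15,0,1.1,0,0.15,0,1.3,0,0.15,0,1.5,0,0.15,0,1.7,0,0.15,0,1.9,0,0.15,0,2.1,0,0.15,0,2.3,0,0.15,0,2.4,0,0.15,0], gripper=0)

```text
clock: 3.6
tcp_pos: [0.6421, -0.0479, 0.04]
tool_rot: [0.677, 0.736, 0.0, -0.0]
force: [0.9, -0.6, 0.3]
grip_width: 0.0001
grasp_force: 0.2
```

Request:
send_rows(motion=[0.08,0,0,0,0.16,0,0,0,0.24,0,0,0,0.32,0,0,0], gripper=0)

```text
clock: 4.0
tcp_pos: [0.6415, -0.0408, 0.04]
tool_rot: [0.678, 0.735, -0.0, 0.0]
force: [0.4, -0.3, -0.9]
grip_width: -0.0002
grasp_force: 0.2
```

Request:
send_rows(motion=[0.08,0,0,0,0.16,0,0,0,0.16,0,0,0])

```text
clock: 4.3
tcp_pos: [0.6411, -0.0367, 0.04]
tool_rot: [0.678, 0.736, -0.0, 0.0]
force: [0.4, -0.3, 1.0]
grip_width: -0.0001
grasp_force: 0.2
```

Request:
send_rows(motion=[0.08,0,0,0,0.12,0,0,0,0.12,0,0,0])

```text
clock: 4.6
tcp_pos: [0.641, -0.035, 0.04]
tool_rot: [0.678, 0.735, -0.0, 0.001]
force: [-1.0, -5.4, -1.0]
grip_width: 0.0
grasp_force: 2.4
```

```bash
python3 - <<'E'
from h import *
a=get_image("scene")[170:270,160:300]; b=get_image("wrist")
cv2.imwrite("pics/p2.png",np.vstack([cv2.resize(a,(480,343),interpolation=2),cv2.resize(b[150:350,140:420],(480,343))][:2])[:600] if 0 else np.hstack([cv2.resize(a,(400,286),interpolation=2),cv2.resize(b[120:340,140:420],(400,286))]))
o=get_obs();print(o["tcp_pos"],o["force"])
E
```

```text
[ 0.64102191 -0.03500564  0.04005466] [ 0.56652381 -5.34177264 -0.43817955]
```

View pics/p2.png

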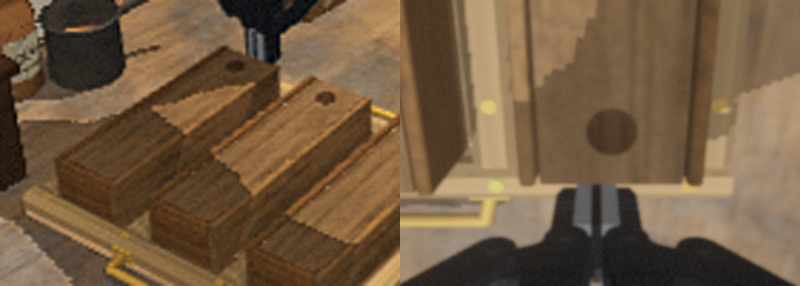

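The far lid is now home: its end is flush with the box end, the light gap is gone, and the push met a 5.4 N stop. Next I'll back off and move above the near box.

Request:
send_rows(motion=[-0.4,0,0,0,-1,0,-0.3,0,-1.3,0,-1.2,0,-1.3,0,-2.6,0,-1,-0.8,-3.8,0,-0.2,-2,-4.4,0,0.9,-3.3,-4.4,0,2.1,-4.6,-4.4,0,3.2,-5.9,-4.4,0,4,-6.8,-4.4,0,4.33,-7.19,-4.4,0,4.33,-7.19,-4.4,0], gripper=0.87)

```text
clock: 5.9
tcp_pos: [0.4526, 0.0598, 0.1508]
tool_rot: [0.677, 0.736, 0.0, 0.0]
force: [0.3, -0.6, 0.5]
grip_width: 0.0741
grasp_force: 0.0
```

```bash
python3 - <<'E'
from h import *
o=get_obs();c=get_calibration("wrist");b=get_image("wrist")
cv2.imwrite("pics/p3.png",b);t=get_image("scene")
print(o["tcp_pos"],o["grip_width"],o["force"],c)
x,y,th=.5427,.0656,.0824
w=lambda P:R.from_euler('z',th).apply(P)+[x,y,0]
c4=np.array([(1,1),(-1,1),(-1,-1),(1,-1)])
for i in(-1,0): print(proj(c,w(np.c_[c4[:,0]*.031+.09*i,c4[:,1]*.1,np.full(4,.055)])).round(1).tolist())
print(proj(c,w(np.c_[c4*[.143,.122],np.full(4,.022)])).round(1).tolist())
E
```

```text
[0.45258713 0.05976662 0.1507635 ] 0.07406158176672928 [ 0.27934543 -0.63293162  0.50648627] {'fx': 304.6551011508588, 'fy': 304.6551011508588, 'cx': 277.0208463313233, 'cy': 208.20308350041637, 'position': array([0.44580421, 0.14163034, 0.29399365]), 'rotation': array([-0.16256428, -0.00754513,  0.04092579,  0.98581997])}
[[319.7, 81.3], [234.2, 81.2], [243.7, 312.1], [309.9, 312.0]]
[[443.5, 81.4], [358.2, 81.3], [339.8, 312.0], [405.9, 312.0]]
[[565.8, 55.1], [211.1, 54.7], [226.8, 309.4], [495.8, 309.3]]
```

View pics/p3.png

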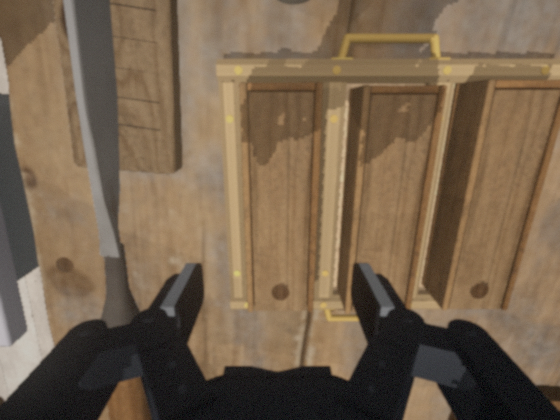

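The wrist view shows the near box top at roughly (247–322, 85–309), and its predicted outline sits a few pixels to the left. I'll enlarge the view with the prediction overlaid.

```bash
python3 - <<'E'
import cv2
b=cv2.imread("pics/p3.png")[50:325,210:450]
b=cv2.resize(b,(720,594) if 0 else None,fx=2.18,fy=2.18,interpolation=2)
b=cv2.convertScaleAbs(b,alpha=1.5)
s=2.18
for p in[(319.7,81.3),(234.2,81.2),(243.7,312.1),(309.9,312.0)]: cv2.circle(b,(int((p[0]-210)*s),int((p[1]-50)*s)),3,(0,0,255),1)
for v in range(220,450,20): cv2.line(b,(int((v-210)*s),0),(int((v-210)*s),6),(0,255,255),1); cv2.putText(b,str(v),(int((v-210)*s)-8,18),0,.35,(255,255,255),1)
cv2.imwrite("pics/p3c.png",b)
E
```

```text
(no output)
```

View pics/p3c.png

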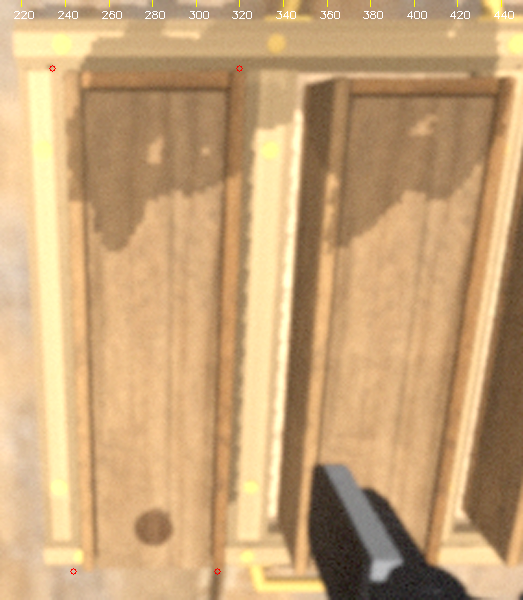

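Request:
send_rows(motion=[-0.05,0.1,0.5,0,-0.05,0.1,1.4,0,-0.05,0.1,2.4,0,-0.05,0.1,3.3,0,-0.05,0.1,4,0,-0.05,0.1,4.5,0,-0.05,0.1,4.8,0,-0.05,0.1,5,0,-0.05,0.1,5,0], gripper=0.87)

```text
clock: 6.9
tcp_pos: [0.4556, 0.0583, 0.0247]
tool_rot: [0.678, 0.735, -0.0, -0.0]
force: [-0.6, -0.9, 0.8]
grip_width: 0.0742
grasp_force: 0.0
```

Request:
send_rows(motion=[0,0,0,0,0,0,0,0,0,0,0,0,0,0,0,0,0,0,0,0,0,0,0,0], gripper=0.3)

```text
clock: 7.5
tcp_pos: [0.456, 0.0584, 0.0257]
tool_rot: [0.678, 0.735, 0.0, 0.001]
force: [-1.5, -0.7, 6.5]
grip_width: 0.0608
grasp_force: 66.3
```

Request:
send_rows(motion=[0,0,-0.1,0,0,0,-0.3,0,0,0,-0.6,0,0,0,-1,0,0,0,-1.5,0,0,0,-2,0,0,0,-2.5,0,0,0,-2.8,0,0,0,-3,0,0,0,-3,0,0,0,-3,0,0,0,-3,0])

```text
clock: 8.7
tcp_pos: [0.4551, 0.0583, 0.0996]
tool_rot: [0.678, 0.736, -0.0, -0.0]
force: [-0.1, 0.5, -2.3]
grip_width: 0.0612
grasp_force: 65.6
```

```bash
cat > look.py <<'E'
import sys
from h import *
o=get_obs();print(o["tcp_pos"],o["force"],o["wrist_torque"],o["grip_width"],o["effort"])
a=get_image("scene")[130:305,150:350]; b=get_image("wrist"); o=get_obs();print(o["force"])
cv2.imwrite(f"pics/{sys.argv[1]}.png",np.hstack([cv2.resize(a,(400,350),interpolation=2),cv2.resize(b,(400,300))[:,:] if 0 else cv2.resize(b,(400,350))]))
E
python3 look.py p4
```

```text
[0.45514351 0.05831019 0.09956698] [-0.1380845   0.54544706 -2.32635869] [ 0.01624748 -0.00348972  0.01999888] 0.061154096347918484 [ 4.92016214e-02 -4.60942984e+01 -4.44635019e+00 -2.26808971e+01
  9.61874030e-03  2.78168682e-04  1.36059175e-04]
[ 0.27279319  0.24645719 -2.53219841]
```

View pics/p4.png

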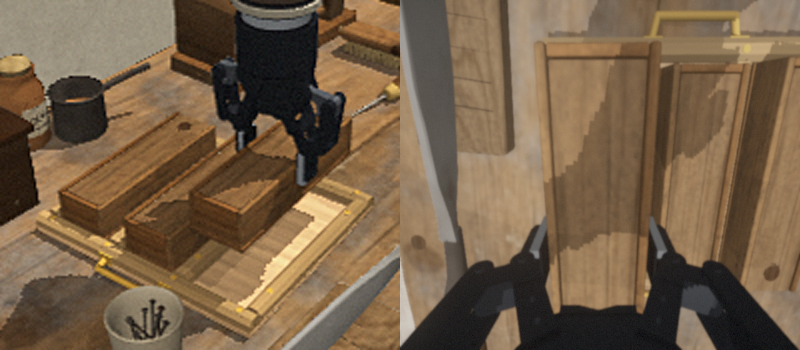

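The near box is up and level, hanging straight in the grip at about 2.4 N, so it is a light one. Now I'll lay it back.

Request:
send_rows(motion=[0,0,0.2,0,0,0,0.6,0,0,0,1.1,0,0,0,1.6,0,0,0,2.1,0,0,0,2.5,0,0,0,2.75,0,0,0,2.9,0,0,0,2.97,0,0,0,3,0,0,0,3,0])

```text
clock: 9.9
tcp_pos: [0.4553, 0.0584, 0.0257]
tool_rot: [0.677, 0.736, -0.0, 0.0]
force: [-3.8, 0.8, 4.9]
grip_width: 0.0611
grasp_force: 66.4
```

Request:
send_rows(motion=[0,0,0,0,0,0,0,0,0,0,0,0,0,0,0,0], gripper=0.87)

```text
clock: 10.3
tcp_pos: [0.4557, 0.0584, 0.0251]
tool_rot: [0.678, 0.735, 0.0, 0.0]
force: [0.8, -0.2, -0.1]
grip_width: 0.0743
grasp_force: 0.0
```

Request:
send_rows(motion=[0,0,-0.3,0,0,0,-1,0,0,0,-2,0,0,0.3,-2.8,0,0,1,-3,0,0,2,-3,0,0,2.9,-3,0,0,3.4,-3,0,0,3.56,-3,0,0,3.56,-3,0])

```text
clock: 11.3
tcp_pos: [0.5438, 0.0658, 0.0998]
tool_rot: [0.677, 0.736, -0.0, -0.0]
force: [-0.9, -0.3, -0.2]
grip_width: 0.0743
grasp_force: 0.0
```

```bash
cat > edges.py <<'E'
from h import *
import sys
o=get_obs();c=get_calibration("wrist");b=cv2.GaussianBlur(get_image("wrist"),(0,0),1).astype(float)
print(o["tcp_pos"],o["force"])
R0=R.from_quat(o["tool_rot"]).as_matrix(); t=np.array(o["tcp_pos"])
# profile of columns over rows band, at tool-x offset s, in plane z=.055
for s in(.03,.06,.08):
    u=np.arange(-.05,.05,.002); P=t+np.outer(u,R0[:,1])+s*R0[:,0]; P[:,2]=.055
    p=proj(c,P).astype(np.float32); v=sum(cv2.remap(b.astype(np.float32),p[None,:,0],p[None,:,1]+d,1)[0] for d in range(-6,7))/13
    print(s,np.round(p[[0,-1]],0).tolist(),v.mean(1).round().astype(int).tolist())
E
python3 edges.py
```

```text
[0.54375087 0.06575193 0.09984214] [-0.88029481 -0.2642738  -0.16032817]
0.03 [[198.0, 191.0], [352.0, 191.0]] [57, 66, 119, 121, 108, 153, 158, 159, 161, 151, 135, 119, 98, 97, 77, 78, 78, 85, 101, 119, 120, 123, 122, 125, 127, 123, 120, 121, 124, 116, 116, 120, 114, 120, 122, 122, 120, 108, 86, 86, 109, 110, 97, 129, 156, 155, 157, 153, 137, 160]
0.06 [[194.0, 143.0], [355.0, 143.0]] [56, 65, 112, 116, 113, 157, 161, 160, 160, 147, 138, 124, 100, 93, 77, 82, 88, 92, 94, 93, 90, 88, 85, 88, 91, 93, 93, 89, 87, 84, 88, 92, 89, 86, 91, 91, 87, 87, 79, 69, 83, 84, 90, 130, 139, 132, 133, 129, 126, 154]
0.08 [[191.0, 109.0], [358.0, 109.0]] [58, 68, 110, 117, 114, 159, 162, 161, 162, 151, 142, 131, 109, 97, 80, 90, 93, 98, 114, 120, 122, 121, 117, 113, 115, 114, 110, 106, 95, 92, 94, 95, 90, 86, 91, 94, 95, 90, 80, 67, 82, 85, 87, 105, 116, 114, 115, 114, 114, 129]
```

Request:
send_rows(motion=[0,0.06,0.4,0,0,0.06,1.1,0,0,0.06,1.8,0,0,0.06,2.4,0,0,0.06,2.8,0,0,0.06,3,0,0,0.06,3,0])

```text
clock: 12.05
tcp_pos: [0.5453, 0.0658, 0.0244]
tool_rot: [0.677, 0.736, -0.0, -0.0]
force: [-0.0, -0.1, 0.4]
grip_width: 0.0743
grasp_force: 0.0
```

Request:
send_rows(motion=[0,0,0,0,0,0,0,0,0,0,0,0,0,0,0,0,0,0,0,0,0,0,0,0], gripper=0.3)

```text
clock: 12.65
tcp_pos: [0.5463, 0.066, 0.0258]
tool_rot: [0.678, 0.735, 0.001, 0.0]
force: [-0.5, 0.2, 5.9]
grip_width: 0.0612
grasp_force: 68.0
```

Request:
send_rows(motion=[0,0,-0.1,0,0,0,-0.3,0,0,0,-0.6,0,0,0,-1,0,0,0,-1.5,0,0,0,-2,0,0,0,-2.5,0,0,0,-2.8,0,0,0,-3,0,0,0,-3,0,0,0,-3,0,0,0,-3,0])

```text
clock: 13.85
tcp_pos: [0.5453, 0.0657, 0.0994]
tool_rot: [0.678, 0.736, -0.0, -0.0]
force: [0.8, 0.8, -7.3]
grip_width: 0.0611
grasp_force: 66.9
```

```bash
python3 - <<'E'
from h import *
for _ in range(3): get_image("wrist"); o=get_obs();print(o["tcp_pos"],o["force"],o["wrist_torque"])
E
```

```text
[0.54531072 0.06572127 0.0994536 ] [-0.02921122 -0.48766035 -6.81306919] [-0.01033982  0.0235965  -0.04258393]
[0.54535092 0.06574812 0.09948003] [-0.06380017 -0.00875213 -7.10692692] [0.03845536 0.02991832 0.03191337]
[0.54538513 0.06576916 0.09953634] [ 0.43785528  1.00164887 -6.63176058] [0.02101686 0.0183732  0.02713181]
```

The middle box weighs about 6.8 N, so it is the heavy one. I'll lay it back and heft the far box.

Request:
send_rows(motion=[0,0,0.2,0,0,0,0.6,0,0,0,1.1,0,0,0,1.6,0,0,0,2.1,0,0,0,2.5,0,0,0,2.75,0,0,0,2.9,0,0,0,2.97,0,0,0,3,0,0,0,3,0])

```text
clock: 15.1
tcp_pos: [0.5456, 0.0658, 0.0259]
tool_rot: [0.677, 0.736, -0.0, 0.0]
force: [-4.6, -1.0, 1.4]
grip_width: 0.0609
grasp_force: 67.7
```

Request:
send_rows(motion=[0,0,0,0,0,0,0,0,0,0,0,0,0,0,0,0], gripper=0.87)

```text
clock: 15.5
tcp_pos: [0.5462, 0.0659, 0.0253]
tool_rot: [0.678, 0.735, 0.0, 0.0]
force: [-0.6, -0.1, 0.0]
grip_width: 0.0741
grasp_force: 0.0
```

Request:
send_rows(motion=[0,0,-0.3,0,0,0,-1,0,0,0,-2,0,0,0.3,-2.8,0,0,1,-3,0,0,2,-3,0,0,2.9,-3,0,0,3.4,-3,0,0,3.6,-3,0,0,3.6,-3,0])

```text
clock: 16.5
tcp_pos: [0.6355, 0.0733, 0.1001]
tool_rot: [0.678, 0.735, 0.0, -0.0]
force: [-1.3, -0.4, -0.0]
grip_width: 0.0742
grasp_force: 0.0
```

```bash
python3 edges.py
```

```text
[0.6355338  0.07328939 0.10011507] [-1.27764997 -0.3670798  -0.0221526 ]
0.03 [[198.0, 191.0], [351.0, 191.0]] [58, 96, 119, 103, 147, 157, 157, 159, 150, 134, 128, 99, 96, 85, 73, 76, 76, 88, 101, 112, 119, 120, 121, 125, 123, 122, 119, 121, 120, 113, 121, 116, 117, 122, 120, 119, 111, 92, 80, 103, 110, 101, 117, 151, 155, 154, 138, 129, 127, 133]
0.06 [[194.0, 143.0], [355.0, 143.0]] [58, 89, 114, 104, 152, 160, 159, 160, 147, 137, 131, 101, 97, 86, 78, 86, 89, 92, 92, 90, 88, 85, 85, 89, 91, 91, 89, 87, 84, 83, 91, 90, 85, 86, 90, 87, 85, 81, 68, 77, 82, 84, 113, 138, 139, 138, 129, 128, 134, 135]
0.08 [[191.0, 109.0], [358.0, 109.0]] [62, 90, 119, 109, 156, 161, 160, 161, 151, 140, 135, 113, 104, 88, 84, 95, 94, 103, 117, 123, 121, 117, 113, 115, 118, 115, 111, 103, 95, 93, 96, 94, 87, 86, 91, 93, 93, 85, 67, 76, 85, 85, 102, 114, 114, 115, 112, 108, 102, 104]
```

Request:
send_rows(motion=[0,0,0.4,0,0,0,1.1,0,0,0,1.8,0,0,0,2.4,0,0,0,2.8,0,0,0,3,0,0,0,3,0])

```text
clock: 17.25
tcp_pos: [0.635, 0.0731, 0.0243]
tool_rot: [0.677, 0.736, -0.0, -0.0]
force: [-0.4, -0.3, -0.2]
grip_width: 0.0748
grasp_force: 0.0
```

Request:
send_rows(motion=[0,0,0,0,0,0,0,0,0,0,0,0,0,0,0,0,0,0,0,0,0,0,0,0], gripper=0.3)

```text
clock: 17.85
tcp_pos: [0.6361, 0.0733, 0.026]
tool_rot: [0.678, 0.735, 0.001, 0.001]
force: [-0.2, 0.1, 5.2]
grip_width: 0.0614
grasp_force: 67.6
```

Request:
send_rows(motion=[0,0,-0.1,0,0,0,-0.3,0,0,0,-0.6,0,0,0,-1,0,0,0,-1.5,0,0,0,-2,0,0,0,-2.5,0,0,0,-2.8,0,0,0,-3,0,0,0,-3,0,0,0,-3,0,0,0,-3,0])

```text
clock: 19.05
tcp_pos: [0.635, 0.073, 0.0993]
tool_rot: [0.678, 0.736, -0.0, -0.0]
force: [-0.3, 0.0, -3.0]
grip_width: 0.0613
grasp_force: 66.7
```

Request:
send_rows(motion=[0,0,0.2,0,0,0,0.6,0,0,0,1.1,0,0,0,1.6,0,0,0,2.1,0,0,0,2.5,0,0,0,2.75,0,0,0,2.9,0,0,0,2.97,0,0,0,3,0,0,0,3,0])

```text
clock: 20.15
tcp_pos: [0.6356, 0.0732, 0.026]
tool_rot: [0.678, 0.736, 0.0, 0.0]
force: [-3.2, -0.6, 3.6]
grip_width: 0.0609
grasp_force: 67.3
```

Request:
send_rows(motion=[0,0,0,0,0,0,0,0,0,0,0,0,0,0,0,0], gripper=0.87)

```text
clock: 20.55
tcp_pos: [0.6357, 0.0732, 0.0251]
tool_rot: [0.678, 0.735, 0.0, 0.0]
force: [0.1, 0.2, -0.1]
grip_width: 0.0744
grasp_force: 0.0
```

Request:
send_rows(motion=[0,0,-0.3,0,0,0,-1,0,0,0,-2,0,0,-0.3,-2.8,0,0,-1,-3,0,0,-2,-3,0,0,-2.9,-3,0,0,-3.4,-3,0,0,-3.6,-3,0,0,-3.6,-3,0])

```text
clock: 21.55
tcp_pos: [0.5461, 0.0658, 0.1013]
tool_rot: [0.678, 0.736, 0.001, 0.001]
force: [-0.4, -0.7, 0.3]
grip_width: 0.0742
grasp_force: 0.0
```

Request:
send_rows(motion=[0,0,0.4,0,0,0,1.1,0,0,0,1.8,0,0,0,2.4,0,0,0,2.8,0,0,0,3,0,0,0,3,0])

```text
clock: 22.25
tcp_pos: [0.5455, 0.0659, 0.0243]
tool_rot: [0.677, 0.736, -0.0, -0.0]
force: [0.0, 0.3, -0.2]
grip_width: 0.0744
grasp_force: 0.0
```

Request:
send_rows(motion=[0,0,0,0,0,0,0,0,0,0,0,0,0,0,0,0,0,0,0,0,0,0,0,0], gripper=0.3)

```text
clock: 22.85
tcp_pos: [0.546, 0.0659, 0.0257]
tool_rot: [0.678, 0.736, 0.0, 0.0]
force: [-2.1, 0.4, 6.7]
grip_width: 0.0608
grasp_force: 68.8
```

Request:
send_rows(motion=[0,0,-0.1,0,0,0,-0.3,0,0,0,-0.6,0,0,0,-1,0,0,0,-1.6,0,0,0,-2.2,0,0,0,-2.8,0,0,0,-3.4,0,0,0,-4,0,0,0,-4.5,0,0,0,-4.8,0,0,0,-4.9,0])

```text
clock: 24.05
tcp_pos: [0.5461, 0.0658, 0.1485]
tool_rot: [0.678, 0.735, 0.0, 0.0]
force: [0.3, 0.7, -7.7]
grip_width: 0.061
grasp_force: 67.5
```

Request:
send_rows(motion=[0,0,-0.2,0,0,0,-0.6,0,0,0,-1.1,0,0,0,-1.7,0,0,0,-2.2,0,0,0,-2.6,0,0,0,-2.75,0,0,0,-2.8,0,0,0,-2.8,0,0,0,-2.8,0,0,0,-2.8,0,0,0,-2.8,0])

```text
clock: 25.25
tcp_pos: [0.5455, 0.0658, 0.2171]
tool_rot: [0.678, 0.736, -0.0, -0.0]
force: [0.2, -0.3, -6.5]
grip_width: 0.0609
grasp_force: 67.5
```

```bash
sed -i 's/\[130:305,150:350\]/[80:305,120:377]/' look.py; python3 look.py p5
```

```text
[0.54553357 0.06575145 0.2171236 ] [ 0.18332666 -0.31987033 -6.46723323] [0.01780472 0.00521131 0.03762844] 0.06086637856643154 [ 8.34916835e-03 -5.42999446e+01 -5.52309528e+00 -3.12578952e+01
  2.35326332e-02  1.27748839e-02 -5.91258849e-04]
[-0.13650825 -0.29799158 -6.88695421]
```

View pics/p5.png

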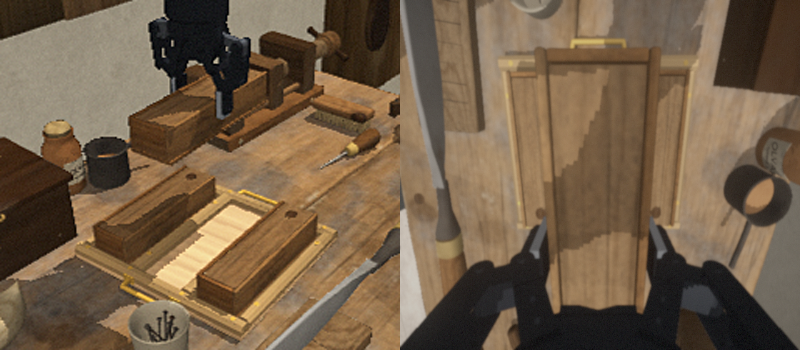

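The picture shows the near box (about (260,255)) and far box (about (155,215)) flat and shut in their bays. The heavy middle box is held level at a height of about 0.20 m, and the tools have not been disturbed.

```bash
python3 -c "
from station import *
print(close_job())"
```

```text
the job is handed in; nothing more can be done
None
```

I pushed the far box's lid home and hefted all three boxes in order; the job is handed in with the heavy middle box (about 6.8 N) held level and shut about 20 cm above the bench, and the near and far boxes lying flat in their bays.

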